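Find the warped dish lid and scrap it

ROBOT

A 6-joint arm with a two-finger parallel gripper is mounted at the origin on the work surface. World frame = base frame: x ahead of the robot, y to its left, z up, the work surface at z = 0. Lengths are in m, angles in rad, forces in N, time in s.
With the tool pointing down it reaches from about 0.225 to 0.875 m from the base axis. Payload 3.4 kg.
Tool frame: the origin (TCP) lies between the finger pads; the fingertips stand 8 mm ahead of it and the grasp point (between the pads) lies 11 mm behind it; z points along the fingers, y is the line along which they close (so a half turn about z gives the same grasp; the last joint's range is limited). The gripper opens to 85 mm and grips with 20 to 120 N. Pads are 22 mm wide; open, the fingers measure 114 mm over their backs; the gripper's body (76 mm by 85 mm) begins 54 mm behind the grasp point. The pads swing forward as they close: fully open they stand 13 mm farther back than shut.
Start: joints at [-1.233, 0.276, 1.505, -0, 1.361, -0.121], TCP at [0.255, -0.516, 0.239] pointing down, gripper open.
Joint ranges: [-2.89, 2.89], [-0.75, 2.08], [0.22, 2.7], [-1.18, 4.32], [0.11, 2.71], [-2.7, 2.7]. Speed limits (rad/s): [2.57, 2.57, 3.14, 3.14, 3.14, 3.14].

INTERFACE

Orientations are given as a unit quaternion [w, x, y, z].
In Python, from rig import manip gives the robot as it stands.
- The arm moves only by the tool move_arm, never from a script. Its argument "deltas" is a list that holds one entry, the list of rows, each a list of 5 numbers: the shift along the tool's x, y, z normalised to -1 to 1, where 1 is 80 cm, then the turn about the tool's z normalised to -1 to 1, where 1 is 120 degrees, then the closure, from -1 (fully open) to 1 (shut). In form: [[[tx, ty, tz, twist, grip], ...]]. A call has 1 to 12 rows; each row is the pose to reach, as a shift and turn from the pose commanded when the call began, along the tool's axes at that moment; what a row does not reach only later rows make up. A row lasts 1/10 s, in which the tool goes at most 50 mm and 8.59 degrees, less where a joint would pass 70% of its speed; a pose out of reach is approached as far as the arm can. A call with a number of a shift or a turn outside -1 to 1 is refused whole. A call with a gripper value outside its range is refused whole. The fingers move at their own pace and stop on an object; "squeeze" is the grip in N (left out, the last holds). Time passes only in rows, so rows that repeat a pose let the fingers close. It gives the time, the measured TCP pose, the force, the opening and the grip force at its end, in the units of the state.
- manip.get_state(): the state, without advancing time (a new reading comes with each control period).
- manip.get_image(name): name is "side" or "top"; returns the picture (480x640x3 uint8, red, green, blue); there is no depth.
- manip.camera_params(name): a dict with "fx", "fy", "cx", "cy" (pixels), "dist" ([k1, k2, p1, p2, k3] as OpenCV has them; the pictures are not rectified), "R" (3x3) and "t" (3): a world point X has camera coordinates R X + t. Camera axes: x right, y down, z forward; pixel columns grow to the right and rows downward; lengths in m; the calibration is good to about 2 mm. A picture is of the moment at which its call begins. camera_params takes no time and is no camera call.
- manip.sign_off(): hands the job in; it is judged then, once.
The state is a dict: "clock": time; "qpos": joint angles; "qd": joint speeds; "effort": joint torques, N m; "position": TCP position; "ee_rot": TCP orientation; "contact_force": force on the tool from outside, world axes, zero at the start; "moment": the same for the moment, N m; "width": finger opening in m; "gripper_force": force on a finger pad.
Only numpy, scipy, OpenCV 4.12 (cv2) and the standard library are available. Lean on these libraries where they do the work, as an engineer would, in place of code of your own. Each camera call takes 0.05 s, during which the arm holds its last target. There are 200 camera calls.

TASK

One of the three knobbed steel dish lids on the bench is warped. Press down on the lids' thumb rests, one lid at a time, until you have found the one that rocks; then lift that lid by its knob and set it down flat in the empty grey scrap tray without dropping it. Leave the steady lids standing where they are.

Things in the scene. Friction and masses are not known exactly. Their poses are not given: they have to be found in the camera images.
- lid_a_knob (a point): One of three alike dish lids: bare steel disc, 110 mm across, 10 mm thick, lying on the bench; in its middle an upright black knob 22 mm thick, its top 55 mm above the lid's underside. Point: on the knob's axis, 40 mm above the underside (15 mm below the knob's top). z: up the knob. x: towards the thumb rest, a dark 16 x 20 mm pad 2 mm proud of the disc near the rim, its middle at x +42 mm. 0.2 kg or less
- lid_b_knob (a point): Another of the three lids, same sizes and point as lid_a. Two of the three are sound: steady and level when pressed, thumb rest's top 12 mm above the bench. The third is warped, and nothing but its shape tells it: folded across x = +10 mm, its thumb-rest side bends up 8 degrees (thumb rest about 4 mm higher, rim there 6 mm off the bench). Untouched, it stands level too
- lid_c_knob (a point): The last of the three lids, same sizes and point as lid_a. Pressed on its thumb rest (1 N is enough) the warped lid tips about 8 degrees towards the thumb rest, knob and all, and tips back when let go; a sound one does not move
- tray_in (a point): Empty square scrap tray of grey plastic, fixed to the bench: outside 160 x 160 mm, 28 mm high, walls and floor 4 mm thick, inside 152 x 152 mm. This point is the centre of its inner floor, 4 mm above the bench; x and y run along its sides.
There are look-alikes about, which are no part of the job. What is shaped like the part that bears lid_c_knob but yellow is not meant. Leave any yellow look-alike of the part that bears lid_a_knob alone.

How it is judged:
On the way:
1. the warped lid, still in its place on the bench, is pressed on its thumb rest so that it rocks over (tips by more than 5 degrees) (angle between lid_b_knob's own z axis and vertical above 0.09 rad and contact force between the fingers and lid_b above 0.2 N and distance of lid_b_knob from where it was at the start of the episode below 0.025 m and horizontal distance between the grasp point and lid_b_knob above 0.015 m), for 0.1 s.
At the end, for the whole second after the job is handed in: The warped lid lies at rest inside the scrap tray, knob up, flat on its floor (knob axis within 30 mm of the tray's centre in x and y, tilted less than 15 degrees); both sound lids stand level (within 5 degrees) within 20 mm of where they began (x of lid_b_knob in the frame of tray_in between -0.03 and 0.03 m and y of lid_b_knob in the frame of tray_in between -0.03 and 0.03 m and z of lid_b_knob in the frame of tray_in between 0.03 and 0.05 m and angle between lid_b_knob's own z axis and vertical below 0.26 rad and linear speed of lid_b below 0.02 m/s and distance of each of lid_a_knob, lid_c_knob from where it was at the start of the episode below 0.02 m and angle between each of lid_a_knob, lid_c_knob's own z axis and vertical below 0.1 rad); the robot touches nothing.
It fails at once if the warped lid is dropped: loose in the air, more than 45 mm above the tray's floor (height (world z) of lid_b_knob above 0.092 m and contact force between the fingers and lid_b below 0.02 N).
It also fails if it takes over 58 s, if anything falls off the work surface, if the arm or the gripper's body presses on something with over 40 N, if the wrist force passes 120 N, or if a joint passes its speed limit or range.

## Working session

There is one attempt and no reset: what is moved stays moved. The work goes in short steps, Python scripts to look and compute and a tool call to move; the robot and the scene stay as the last step left them, time stands still between calls to the robot, and variables do not carry over. Pictures are saved under pics/ and viewed, at most 10 in all, crops included, and the job is handed in when it is done.

Besides the shell and the picture viewer there is one more tool, called after "Request:" by a JSON object that holds its "fn" and its "kwargs", one argument or row to a line. move_arm: Moves the arm, as the interface text tells. Scaled input: -1 to 1 covers 80 cm each way for a shift and 120 degrees each way for a turn. Its arguments: {"type":"object","properties":{"deltas":{"type":"array","items":{"type":"array","items":{"type":"array","items":{"type":"number","minimum":-1,"maximum":1}}}},"squeeze":{"type":"number"}},"required":["deltas"]}

```bash
mkdir -p pics; python3 - <<'E'
from rig import manip
import cv2
for n in("top","side"):
    im=manip.get_image(n); cv2.imwrite(f"pics/{n}0.png",im[:,:,::-1])
    p=manip.camera_params(n); print(n,{k:(v.tolist() if hasattr(v,'tolist') else v) for k,v in p.items()})
s=manip.get_state(); print(s)
E
```

```text
top {'fx': 577.4010072169317, 'fy': 577.4010072169317, 'cx': 320.6825616613054, 'cy': 237.32758416854512, 'dist': [-0.1846176526492535, 0.0, 0.0, 0.0, 0.0], 'R': [[-0.021157371516348528, -0.999775212630607, -0.0013747144952854992], [-0.9933863810848822, 0.021177341017589675, -0.11284953744923404], [0.11285328309624211, -0.001021976931764936, -0.993611137245125]], 't': [0.055284593908500865, 0.5569545884148851, 1.4168545893412174]}
side {'fx': 522.2541918874219, 'fy': 522.2541918874219, 'cx': 330.14963194562154, 'cy': 245.72170604437184, 'dist': [-0.08757129027368858, 0.0, 0.0, 0.0, 0.0], 'R': [[-0.8045864949170217, -0.5934932673506043, -0.020157227156665024], [-0.3179899054355621, 0.45926294094193076, -0.8294335242311169], [0.5015206797712567, -0.6609412172703962, -0.5582416278592127]], 't': [0.4624293013637575, 0.20268725937838153, 0.9073357475419477]}
{'clock': 0.1, 'qpos': array([-1.23297338e+00,  2.76545822e-01,  1.50599974e+00, -2.02158654e-05,
        1.36070228e+00, -1.21006692e-01]), 'qd': array([-0.00093036, -0.0021841 , -0.00234007,  0.0006854 , -0.00158068,
        0.00104929]), 'effort': array([ 1.63211513e-03, -4.17698157e+01, -2.46405047e+01, -9.16372778e-05,
        5.73500904e-03,  9.15562964e-06]), 'position': array([ 0.25450075, -0.51510433,  0.23852088]), 'ee_rot': array([-8.21665640e-04,  9.73798822e-01,  2.27409696e-01, -9.93681173e-05]), 'contact_force': array([ 0.05912499, -0.71223182, -0.45683255]), 'moment': array([-0.01159208,  0.03142924, -0.00160678]), 'gripper_force': 0.0, 'width': 0.0853683177866877}
```

View pics/top0.png

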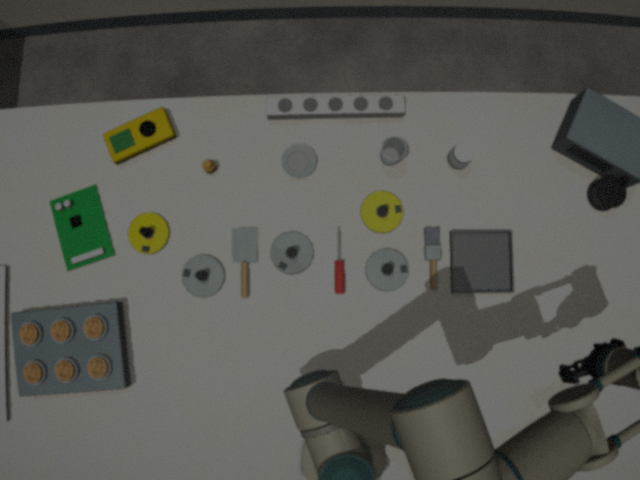

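View pics/side0.png

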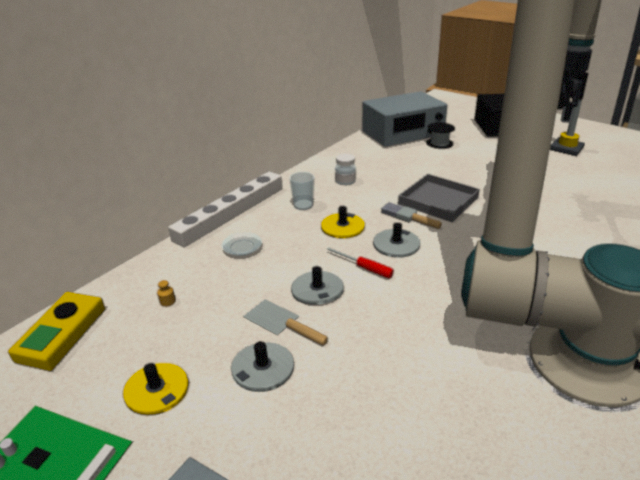

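The top view shows three steel lids at about (203,275), (292,252) and (387,269). The tray is at (481,261). Things that could be mistaken for a steel lid are the yellow lids at (149,232) and (382,211), which I must leave alone, and the glass saucer at (299,160), which has no knob. The side view agrees: steel lids at (262,366), (317,287) and (397,241). Next I'll measure the three lids and check them in one crop.

```bash
cat > h.py <<'E'
import cv2, numpy as np
from rig import manip
def ray(n,uv,z):
    p=manip.camera_params(n); K=np.array([[p['fx'],0,p['cx']],[0,p['fy'],p['cy']],[0,0,1.]])
    x=cv2.undistortPoints(np.array([[uv]],float),K,np.array(p['dist']))[0,0]
    R=np.array(p['R']);c=-R.T@np.array(p['t']);d=R.T@np.array([x[0],x[1],1.])
    return (c+d*(z-c[2])/d[2])[:2]
E
python3 - <<'E'
from h import *
im=cv2.imread("pics/top0.png")
g=cv2.cvtColor(im,cv2.COLOR_BGR2GRAY)
hsv=cv2.cvtColor(im,cv2.COLOR_BGR2HSV)
print([(im[y,x].tolist()) for x,y in((203,262),(292,238),(387,256),(481,261),(481,231),(260,320),(391,268),(404,269))])
for name,(x,y) in dict(L=(203,275),M=(292,252),R=(387,269)).items():
    r=30; c=im[y-r:y+r,x-r:x+r].astype(int)
    # steel is bluish/greenish: compare R channel against B
    m=((c[:,:,2]-c[:,:,0])<2).astype(np.uint8)
    m=cv2.morphologyEx(m,cv2.MORPH_OPEN,np.ones((3,3)))
    cs,_=cv2.findContours(m,0,1); k=max(cs,key=cv2.contourArea)
    k=cv2.convexHull(k); e=cv2.fitEllipse(k); ctr=np.array(e[0])+[x-r,y-r]
    P=ray("top",ctr,.008); print(name,"disc",ctr,e[1],P)
    d=((g[y-r:y+r,x-r:x+r]<70)).astype(np.uint8)
    n,l,st,ce=cv2.connectedComponentsWithStats(d)
    for i in range(1,n):
        if st[i,4]>8: print("  dark",ce[i]+[x-r,y-r],st[i,4],ray("top",ce[i]+[x-r,y-r],.012),ray("top",ce[i]+[x-r,y-r],.04))
m=(abs(im[:,:,2].astype(int)-im[:,:,0])<12)&(g<85)
b=np.zeros_like(g);b[225:300,445:520]=m[225:300,445:520]*255
cs,_=cv2.findContours(b,0,1);k=max(cs,key=cv2.contourArea);e=cv2.minAreaRect(k);print("tray",e)
for q in cv2.boxPoints(e): print(q,ray("top",q,.028))
cv2.imwrite("pics/crop.png",cv2.resize(im[220:310,170:330+90+110],None,fx=2.2,fy=2.2,interpolation=cv2.INTER_CUBIC)) 
E
```

```text
[[96, 99, 92], [100, 102, 96], [96, 99, 91], [66, 69, 67], [63, 64, 63], [112, 117, 116], [38, 40, 41], [51, 50, 47]]
L disc [202.26786804 275.49508476] (41.80912399291992, 43.61193084716797) [0.46906167 0.34778987]
  dark [186.38095238 272.61904762] 42 [0.4768558  0.38821688] [0.47527584 0.38162747]
  dark [202.32167832 274.71328671] 143 [0.47084805 0.34681644] [0.46938342 0.34102171]
M disc [291.53906822 251.97083664] (42.20192337036133, 43.10469436645508) [0.52477696 0.11833661]
  dark [291.875    251.765625] 128 [0.52492561 0.11727459] [0.52242297 0.11588586]
  dark [282.34782609 265.23913043] 46 [0.49118045 0.14197567] [0.48932554 0.14011281]
R disc [386.67362022 269.15013695] (41.553009033203125, 42.878173828125) [ 0.47574676 -0.12249493]
  dark [387.40769231 268.29230769] 130 [ 0.47765647 -0.12397498] [ 0.47606115 -0.12073298]
  dark [403.525 268.325] 40 [ 0.47659321 -0.1650844 ] [ 0.47501829 -0.16105331]
tray ((479.0, 264.0), (70.0, 68.0), 90.0)
[445. 229.] [ 0.57296313 -0.27274858]
[513. 229.] [ 0.56942058 -0.45171455]
[513. 299.] [ 0.39018031 -0.44216595]
[445. 299.] [ 0.39594145 -0.26533833]
```

View pics/crop.png

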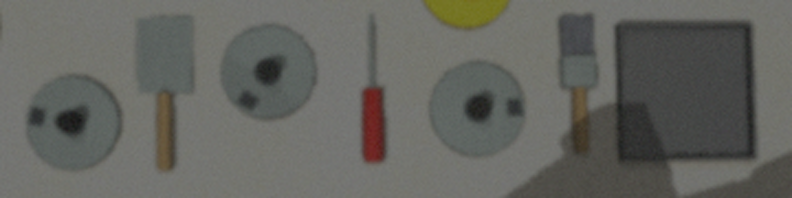

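The crop shows the three grey steel lids with knobs and pads: L pad at (186,273), M at (282,265) and R at (404,268). The tray's outer edge runs from about (449.5,230) to (512,293). I'll press lid R first with closed fingers, using a yaw aligned with the world axes.

Request:
{"fn": "move_arm", "kwargs": {
  "deltas": [
    [[0.4425,-0.2694,0.2,0.219,1],[0.4425,-0.2694,0.2,0.219,1],[0.4425,-0.2694,0.2,0.219,1],[0.4425,-0.2694,0.2,0.219,1],[0.4425,-0.2694,0.2,0.219,1],[0.4425,-0.2694,0.2,0.219,1],[0.4425,-0.2694,0.2,0.219,1],[0.4425,-0.2694,0.2,0.219,1],[0.4425,-0.2694,0.2,0.219,1],[0.4425,-0.2694,0.2,0.219,1],[0.4425,-0.2694,0.2,0.219,1],[0.4425,-0.2694,0.2,0.219,1]]
  ],
  "squeeze": 30
}}

```text
clock: 1.3
position: [0.4765, -0.1663, 0.0795]
ee_rot: [0.0, 1.0, -0.0, 0.0]
contact_force: [0.3, -0.1, -0.6]
width: -0.0001
gripper_force: 0.0
```

Request:
{"fn": "move_arm", "kwargs": {
  "deltas": [
    [[0,0,0.05,0,1],[0,0,0.064,0,1],[0,0,0.067,0,1],[0,0,0.069,0,1],[0,0,0.0705,0,1],[0,0,0.072,0,1],[0,0,0.073,0,1],[0,0,0.073,0,1]]
  ]
}}

```text
clock: 2.1
position: [0.4768, -0.1656, 0.0212]
ee_rot: [0.0, 1.0, 0.0, 0.0]
contact_force: [-0.2, 0.1, -0.0]
width: -0.0
gripper_force: 0.0
```

```bash
python3 - <<'E'
from h import *
im=manip.get_image("side"); im0=cv2.imread("pics/side0.png"); 
c=np.hstack([cv2.resize(a[200:270,360:450],None,fx=4.4,fy=4.4,interpolation=cv2.INTER_CUBIC) for a in(im0,im[:,:,::-1])])
cv2.imwrite("pics/pR.png",c); print(manip.get_state()['position'],manip.get_state()['contact_force'])
E
```

```text
[ 0.47674945 -0.16558016  0.02116649] [ 0.75297471 -0.38727095 -0.3766165 ]
```

View pics/pR.png

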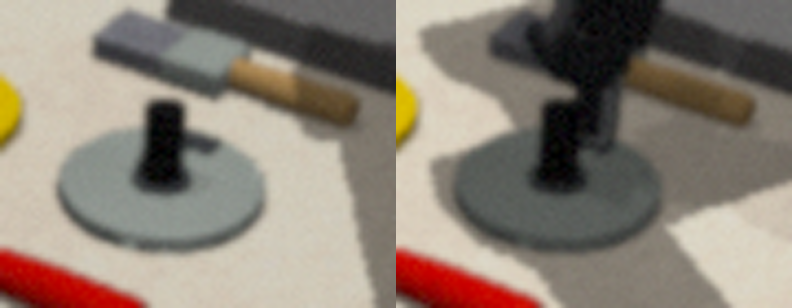

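At a fingertip height of 13 mm the finger is on the thumb rest. There is no visible tilt and no force yet, so I'll press slightly further.

Request:
{"fn": "move_arm", "kwargs": {
  "deltas": [
    [[0,0,0.0015,0,1],[0,0,0.0025,0,1],[0,0,0.0025,0,1]]
  ]
}}

```text
clock: 2.45
position: [0.4769, -0.1656, 0.02]
ee_rot: [0.0, 1.0, 0.0, 0.0]
contact_force: [-1.5, 0.9, 9.6]
width: 0.0002
gripper_force: 4.7
```

```bash
python3 - <<'E'
from h import *
im=manip.get_image("side"); a=cv2.imread("pics/side0.png"); b=im[:,:,::-1]
cv2.imwrite("pics/pR2.png",b)
def knob(a):
    g=a[222:243,385:405].astype(int).sum(2)<150; return [ (y+222,np.mean(np.where(r)[0])+385) for y,r in enumerate(g) if r.sum()>3][:14]
print(knob(a));print(knob(b))
s=manip.get_state();print(s['position'],s['contact_force'])
E
```

```text
[(224, np.float64(397.5)), (225, np.float64(397.0)), (226, np.float64(397.0)), (227, np.float64(397.0)), (228, np.float64(397.0)), (229, np.float64(397.0)), (230, np.float64(397.5)), (231, np.float64(397.5)), (232, np.float64(397.5)), (233, np.float64(397.0)), (234, np.float64(396.5)), (235, np.float64(396.5)), (236, np.float64(396.5)), (237, np.float64(396.0))]
[(222, np.float64(402.5)), (223, np.float64(399.5)), (224, np.float64(399.0)), (225, np.float64(399.0)), (226, np.float64(399.0)), (227, np.float64(399.0)), (228, np.float64(398.5)), (229, np.float64(398.5)), (230, np.float64(398.5)), (231, np.float64(398.5)), (232, np.float64(398.5)), (233, np.float64(398.5)), (234, np.float64(397.0)), (235, np.float64(396.5))]
[ 0.47685522 -0.1655958   0.0200084 ] [-1.47611563 -0.02147294  9.0014805 ]
```

```bash
python3 - <<'E'
from h import *
c=np.hstack([cv2.resize(cv2.imread(f)[210:265,365:430],None,fx=6,fy=6,interpolation=cv2.INTER_CUBIC) for f in("pics/side0.png","pics/pR2.png")])
cv2.imwrite("pics/pR3.png",np.clip(c*1.0*1.5,0,255).astype(np.uint8))
E
```

```text
(no output)
```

View pics/pR3.png

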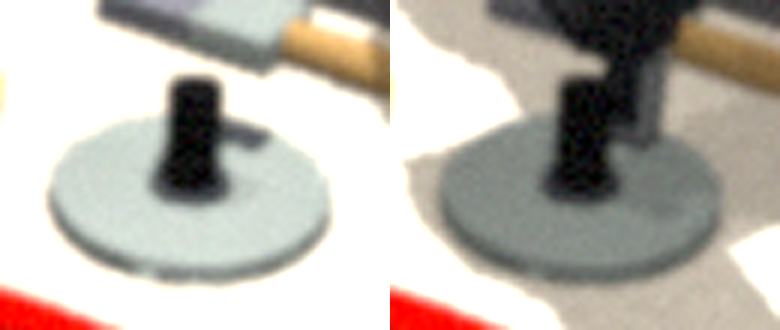

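The knob and disc haven't moved under 9.6 N, with the pad at 12 mm, so R is sound. Next is M.

Request:
{"fn": "move_arm", "kwargs": {
  "deltas": [
    [[0,0,-0.0625,0,1],[0,0,-0.0875,0,1],[0.018,-0.3845,-0.0875,0,1],[0.018,-0.3845,-0.0875,0,1],[0.018,-0.3845,-0.0875,0,1],[0.018,-0.3845,-0.0875,0,1],[0.018,-0.3845,-0.0875,0,1],[0.018,-0.3845,-0.0875,0,1],[0.018,-0.3845,-0.0875,0,1],[0.018,-0.3845,-0.05,0,1],[0.018,-0.3845,-0.012,0,1],[0.018,-0.3845,-0.012,0,1]]
  ]
}}

```text
clock: 3.7
position: [0.4877, 0.1412, 0.0255]
ee_rot: [0.001, 1.0, 0.0, -0.004]
contact_force: [-1.1, -0.4, 0.4]
width: -0.0003
gripper_force: 0.0
```

```bash
python3 - <<'E'
from h import *
s=manip.get_state();print(s['position'],s['contact_force'])
E
```

```text
[0.48770864 0.14115258 0.02546761] [-1.14595232 -0.36591313  0.38155466]
```

Request:
{"fn": "move_arm", "kwargs": {
  "deltas": [
    [[0,0,0.0,0,1],[0,0,0.002,0,1],[0,0,0.0035,0,1],[0,0,0.005,0,1],[0,0,0.006,0,1],[0,0,0.007,0,1],[0,0,0.007,0,1]]
  ]
}}

```text
clock: 4.4
position: [0.4911, 0.1421, 0.023]
ee_rot: [-0.0, 1.0, 0.0, 0.0]
contact_force: [-0.5, 0.6, 0.1]
width: -0.0003
gripper_force: 0.3
```

```bash
python3 - <<'E'
from h import *
im=manip.get_image("side")[:,:,::-1]; cv2.imwrite("pics/pM.png",im)
c=np.hstack([cv2.resize(a[250:315,280:355],None,fx=5.2,fy=5.2,interpolation=cv2.INTER_CUBIC) for a in(cv2.imread("pics/side0.png"),im)])
cv2.imwrite("pics/pM2.png",np.clip(c*1.3,0,255).astype(np.uint8))
s=manip.get_state();print(s['position'],s['contact_force'])
E
```

```text
[0.49103823 0.14208247 0.02296437] [0.29455008 0.83327989 0.8910966 ]
```

View pics/pM2.png

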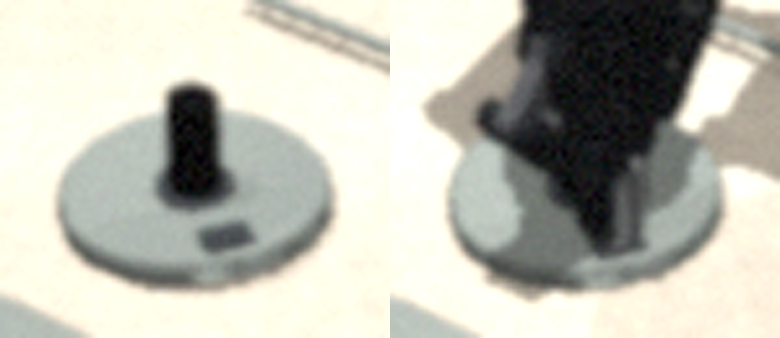

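There's a light contact (0.3 N) already at a tip height of 15 mm, which suggests a raised pad. I'll press further.

Request:
{"fn": "move_arm", "kwargs": {
  "deltas": [
    [[0,0,0.001,0,1],[0,0,0.002,0,1],[0,0,0.003,0,1],[0,0,0.0035,0,1],[0,0,0.0035,0,1]]
  ]
}}

```text
clock: 4.95
position: [0.4908, 0.1421, 0.0201]
ee_rot: [0.0, 1.0, 0.0, -0.0]
contact_force: [-1.3, 0.5, 1.6]
width: 0.0005
gripper_force: 0.9
```

```bash
python3 - <<'E'
from h import *
im=manip.get_image("side")[:,:,::-1]; t=manip.get_image("top")[:,:,::-1]
cv2.imwrite("pics/tM.png",t)
c=np.hstack([cv2.resize(a[250:315,280:355],None,fx=3.5,fy=3.5,interpolation=cv2.INTER_CUBIC) for a in(cv2.imread("pics/side0.png"),cv2.imread("pics/pM.png"),im)])
cv2.imwrite("pics/pM3.png",np.clip(c*1.3,0,255).astype(np.uint8))
s=manip.get_state();print(s['position'],s['contact_force'],s['gripper_force'])
E
```

```text
[0.49077638 0.14203565 0.02008929] [-0.92266197  1.78511293  1.81821043] 0.9531542379409075
```

View pics/pM3.png

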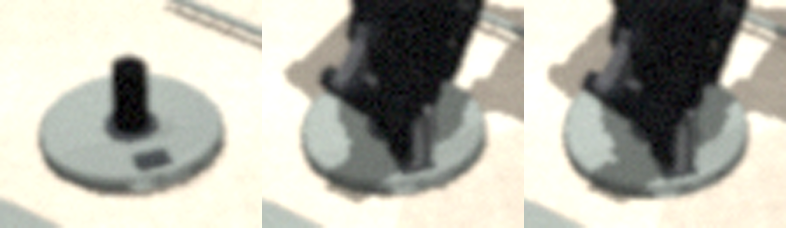

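The pad gives way from 16 to 12 mm at about 1 N, where the sound lid gave 9.6 N at once. The shading has changed too, so M rocks. I'll press 1 mm more so it tips over completely, then back up.

Request:
{"fn": "move_arm", "kwargs": {
  "deltas": [
    [[0,0,0.00125,0,1],[0,0,0.00125,0,1],[0,0,0.00125,0,1]]
  ]
}}

```text
clock: 5.35
position: [0.4907, 0.1421, 0.02]
ee_rot: [0.0, 1.0, 0.0, -0.0]
contact_force: [-3.0, 0.1, 10.0]
width: -0.0003
gripper_force: 5.0
```

It bottomed out at 12 mm, so lid M is the warped one. I'll rise, move over the knob at (0.525, 0.118) and half open the fingers.

Request:
{"fn": "move_arm", "kwargs": {
  "deltas": [
    [[0,0,-0.06,0,1],[0,0,-0.1,0,0],[0.0425,0.03,-0.1,0,0],[0.0425,0.03,-0.1,0,0],[0.0425,0.03,-0.1,0,0],[0.0425,0.03,-0.1,0,0],[0.0425,0.03,-0.1,0,0]]
  ]
}}

```text
clock: 6.05
position: [0.5237, 0.1183, 0.0983]
ee_rot: [0.0, 1.0, 0.0, -0.001]
contact_force: [-0.4, -0.6, -0.7]
width: 0.0429
gripper_force: 0.0
```

```bash
python3 - <<'E'
from h import *
s=manip.get_state();print(s['position'],s['width'])
im=manip.get_image("side")[:,:,::-1]
cv2.imwrite("pics/g.png",cv2.resize(im[200:320,240:400],None,fx=4,fy=4,interpolation=cv2.INTER_CUBIC))
E
```

```text
[0.52374581 0.11825988 0.09832883] 0.04285679655813064
```

View pics/g.png

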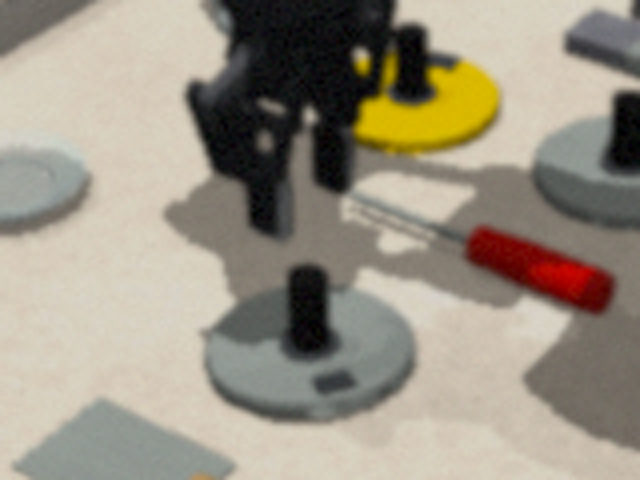

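The lid has tipped back level, with its knob directly below the half-open fingers. I'll descend and grip.

Request:
{"fn": "move_arm", "kwargs": {
  "deltas": [
    [[0.0015,0,0.04,0,0],[0.0015,0,0.07,0,0],[0.0015,0,0.084,0,0],[0.0015,0,0.084,0,0],[0.0015,0,0.084,0,1],[0.0015,0,0.084,0,1],[0.0015,0,0.084,0,1],[0.0015,0,0.084,0,1],[0.0015,0,0.084,0,1],[0.0015,0,0.084,0,1]]
  ],
  "squeeze": 50
}}

```text
clock: 7.1
position: [0.527, 0.1182, 0.0329]
ee_rot: [-0.0, 1.0, 0.0, 0.001]
contact_force: [0.1, -0.0, 5.6]
width: 0.0207
gripper_force: 49.3
```

```bash
python3 - <<'E'
from h import *
s=manip.get_state();print(s['position'],s['width'],s['gripper_force'],s['contact_force'])
# tray outer top edges, z=.028, from dark edge profile in the first top picture
im=cv2.imread("pics/top0.png"); g=cv2.GaussianBlur(cv2.cvtColor(im,cv2.COLOR_BGR2GRAY),(3,3),0).astype(float)
gx=np.diff(g[233:260].mean(0)); gy=np.diff(g[:,482:498].mean(1))
l=440+np.argmin(gx[440:458]);r=503+np.argmax(gx[503:521]);t=222+np.argmin(gy[222:240]);
gb=np.diff(g[:,452:470].mean(1)); b=284+np.argmax(gb[284:303])
print(l,r,t,b); l,r,t,b=[v+.5 for v in(l,r,t,b)]
P=[ray("top",q,.028) for q in((l,t),(r,t),(r,b),(l,b))]; print(P,np.mean(P,0))
E
```

```text
[0.52704538 0.11817979 0.03291478] 0.020683100041037298 49.26714241504669 [ 0.10322145 -0.03769262  5.59246041]
449 511 229 292
[array([ 0.57144854, -0.28432957]), array([ 0.56820393, -0.44760415]), array([ 0.40682158, -0.43893304]), array([ 0.41190508, -0.27745895])] [ 0.48959478 -0.36208143]
```

Gripped. The tray centre is at (0.490, -0.362). I'll lift first and check the hold.

Request:
{"fn": "move_arm", "kwargs": {
  "deltas": [
    [[0,0,-0.02,0,1],[0,0,-0.05,0,1],[0,0,-0.09,0,1],[0,0,-0.125,0,1],[0,0,-0.125,0,1],[0,0,-0.125,0,1]]
  ],
  "squeeze": 60
}}

```text
clock: 7.7
position: [0.5258, 0.1179, 0.1317]
ee_rot: [0.0, 1.0, 0.0, -0.0]
contact_force: [-0.3, 0.7, -1.9]
width: 0.0203
gripper_force: 58.7
```

Request:
{"fn": "move_arm", "kwargs": {
  "deltas": [
    [[-0.002,0.03,0,0,1],[-0.006,0.08,0,0,1],[-0.01,0.13,0,0,1],[-0.015,0.19,0,0,1],[-0.019,0.25,0,0,1],[-0.023,0.31,0,0,1],[-0.027,0.37,0,0,1],[-0.032,0.43,0,0,1],[-0.037,0.49,0,0,1],[-0.041,0.55,0,0,1],[-0.0445,0.59,0,0,1],[-0.0445,0.6,0,0,1]]
  ]
}}

```text
clock: 8.9
position: [0.4891, -0.3654, 0.1292]
ee_rot: [-0.0, 1.0, -0.002, -0.001]
contact_force: [0.2, 0.8, -2.0]
width: 0.02
gripper_force: 59.0
```

```bash
python3 - <<'E'
from h import *
s=manip.get_state();print(s['position'],s['width'],s['gripper_force'],s['contact_force'])
im=manip.get_image("side")[:,:,::-1]
cv2.imwrite("pics/t.png",cv2.resize(im[120:260,340:500],None,fx=4,fy=4,interpolation=cv2.INTER_CUBIC))
E
```

```text
[ 0.48906882 -0.36541324  0.12920527] 0.020042591493263855 59.01755154132843 [ 0.21805593  0.83204409 -2.02425597]
```

View pics/t.png

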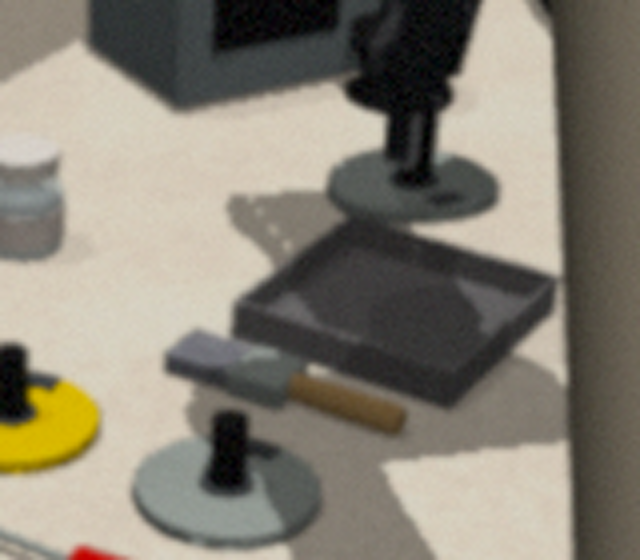

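The lid hangs level over the tray. I'll lower it.

Request:
{"fn": "move_arm", "kwargs": {
  "deltas": [
    [[0,0,0.03,0,1],[0,0,0.065,0,1],[0,0,0.09,0,1],[0,0,0.105,0,1],[0,0,0.11,0,1],[0,0,0.113,0,1],[0,0,0.113,0,1],[0,0,0.113,0,1]]
  ]
}}

```text
clock: 9.75
position: [0.4912, -0.3623, 0.0425]
ee_rot: [0.001, 1.0, 0.0, 0.001]
contact_force: [-0.4, 0.0, -1.6]
width: 0.0205
gripper_force: 59.1
```

Still hanging, about 5 mm to go.

Request:
{"fn": "move_arm", "kwargs": {
  "deltas": [
    [[0,0,0.002,0,1],[0,0,0.004,0,1],[0,0,0.0055,0,1],[0,0,0.007,0,1],[0,0,0.007,0,1]]
  ]
}}

```text
clock: 10.25
position: [0.4906, -0.3621, 0.037]
ee_rot: [0.0, 1.0, 0.0, 0.0]
contact_force: [-1.1, 1.5, 4.0]
width: 0.0203
gripper_force: 60.0
```

It's on the tray floor. I'll release and retreat upward.

Request:
{"fn": "move_arm", "kwargs": {
  "deltas": [
    [[0,0,0,0,0],[0,0,0,0,0],[0,0,0,0,0],[0,0,0,0,0],[0,0,-0.03,0,0],[0,0,-0.08,0,0],[0,0,-0.14,0,0],[0,0,-0.2,0,0],[-0.2,0,-0.2,0,0],[-0.2,0,-0.2,0,0],[-0.2,0,-0.2,0,0],[-0.2,0,-0.2,0,0]]
  ]
}}

```text
clock: 11.45
position: [0.3261, -0.3605, 0.1958]
ee_rot: [-0.001, 1.0, -0.001, -0.002]
contact_force: [1.6, -0.1, 0.1]
width: 0.0428
gripper_force: 0.0
```

```bash
python3 - <<'E'
from h import *
s=manip.get_state();print(s['position'],s['width'],s['gripper_force'],s['contact_force'])
im=manip.get_image("side")[:,:,::-1];t=manip.get_image("top")[:,:,::-1]
c=np.vstack([cv2.resize(im[140:300,280:500],(560,407)),cv2.resize(t[215:310,360:560],(560,190))[:190]])
cv2.imwrite("pics/f.png",c)
E
```

```text
[ 0.32606576 -0.36047671  0.19584465] 0.04283699141850845 0.0 [ 1.64993733 -0.08476755  0.11792678]
```

View pics/f.png

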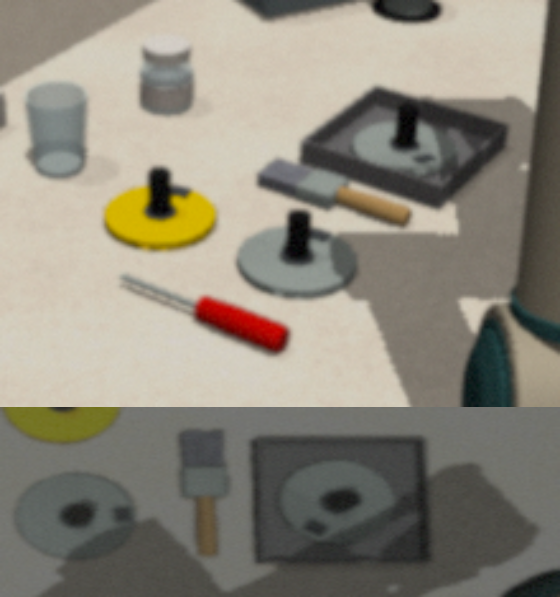

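The warped lid lies flat, knob up, in the middle of the tray. Lid R is where it was, and the gripper is clear of everything.

```bash
python3 -c "
from rig import manip
print(manip.sign_off())"
```

```text
the job is handed in; nothing more can be done
None
```

The middle lid rocked when pressed and was the warped one; it now lies flat, knob up, in the scrap tray, and the job is handed in at about 11.5 s. The right-hand lid was pressed and stayed steady; the left one was never touched.

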